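# Salvage and gauge the plug-in relays

## Robot

A 7-joint arm with a two-finger parallel gripper is mounted at the origin on the work surface. World frame = base frame: x ahead of the robot, y to its left, z up, the work surface at z = 0. Lengths are in m, angles in rad, forces in N, time in s.
With the tool pointing down it reaches from about 0.35 to 0.9 m from the base axis. Payload 19.9 kg.
Tool frame: the origin (TCP) lies between the finger pads; the fingertips stand 19 mm ahead of it and the grasp point (between the pads) is the TCP; z points along the fingers, y is the direction in which the jaws open and shut (so a half turn about z gives the same grasp; the last joint's range is limited). The gripper opens to 94 mm and grips with 3 to 60 N. Pads are 16 mm wide; open, the fingers measure 119 mm over their backs; the gripper's body (75 mm by 177 mm) begins 78 mm behind the grasp point.
Start: joints at [1.185, 0.417, -0.01, 1.614, 0.005, 1.111, -0.053], TCP at [0.211, -0.588, 0.224] pointing down, gripper open.
Joint ranges: [-2.81, 2.81], [-0.39, 2.02], [-1.27, 1.25], [0.06, 2.57], [-1.19, 4.33], [0.19, 2], [-2.82, 2.82]. Speed limits (rad/s): [1.89, 1.89, 2.39, 2.39, 3.01, 3.01, 3.01].

## Interface

Orientations are given as a 3x3 rotation matrix whose columns are the frame's x, y, z axes.
In Python, from rig import robot gives the robot as it stands. Calls block until the motion is done:
- robot.move_ptp(position, orientation): joint-space move of the TCP to a pose.
- robot.move_linear(position, velocity=0.15, frame=None, threshold=None): straight line of the TCP; frame=None keeps the orientation; velocity is the mean speed in m/s. With threshold (N) it stops when the force on the tool has changed by that much, and returns True; else False.
- robot.goto_joints(angles): joint-space move.
- robot.gripper_to(opening): finger opening in m; the grip force is fixed at half the most; returns when the fingers have stopped.
- robot.pause(seconds).
- robot.ik(position, orientation): joint angles nearest the present ones, or None.
- robot.get_state(): the state.
- robot.grab_frame(name): name is "scene" or "top" or "wrist"; returns the picture (400x640x3 uint8, red, green, blue); there is no depth.
- robot.camera_info(name): a dict with "fx", "fy", "cx", "cy" (pixels), "rvec" (rotation vector, rad) and "tvec" (3), from world to camera coordinates, as OpenCV has them. Camera axes: x right, y down, z forward; pixel columns grow to the right and rows downward; lengths in m; the calibration is good to about 2 mm. A picture is of the moment at which its call begins: read the wrist's pose just before it. camera_info takes no time and is no camera call; for the wrist camera it gives the pose at the moment of the call.
A pose or a line that the arm cannot do raises robot.PlanningError and nothing moves.
- robot.sign_off(): hands the job in, once; it reports no verdict.
The state is a dict: "time": time; "qpos": joint angles; "joint_vel": joint speeds; "effort": joint torques, N m; "ee_pos": TCP position; "tool_rot": TCP orientation; "force": force on the tool from outside, world axes, zero at the start; "moment": the same for the moment, N m; "opening": finger opening in m.
Only numpy, scipy, OpenCV 4.12 (cv2) and the standard library are available. Lean on these libraries where they do the work, as an engineer would, in place of code of your own. Each camera call takes 0.05 s, during which the arm holds its last target. There are 200 camera calls.

## Task

Free every relay from the old control board by rocking it gently a few degrees from side to side, so that the pins walk out without being bent by a big tilt and without the chassis plate being pulled up. Stand the relays on the stone plate and lower the bridge gauge astride each one until it sits on the plate, in the order blue, yellow, orange (as far as present); then put those up to 55 mm tall in the green tray and the taller ones in the red tray, and leave the gauge standing on its rubber pad, the blue can and the jar left alone.

Things in the scene. Friction and masses are not known exactly. Their poses are not given: they have to be found in the camera images.
- relay_blue_1: blue plug-in relay, 80 g (of the two blue ones at most one is present). Cover 32 mm (x) x 36 mm (y), over two rows of brass pins 15 mm long, outer faces 26 mm apart in x. Pin tips to cover top is 52 or 58 mm: only measuring tells. Origin between the pin tips, z up. Starts plugged in, pins 15 mm below the socket top. Grip the two x faces. Can stand on its pins.
- relay_blue_2: blue plug-in relay, 80 g (of the two blue ones at most one is present). Cover 32 mm (x) x 36 mm (y), over two rows of brass pins 15 mm long, outer faces 26 mm apart in x. Pin tips to cover top is 52 or 58 mm: only measuring tells. Origin between the pin tips, z up. Starts plugged in, pins 15 mm below the socket top. Grip the two x faces. Can stand on its pins.
- relay_yellow_1: yellow plug-in relay, 80 g (of the two yellow ones at most one is present). Cover 32 mm (x) x 36 mm (y), over two rows of brass pins 15 mm long, outer faces 26 mm apart in x. Pin tips to cover top is 52 or 58 mm: only measuring tells. Origin between the pin tips, z up. Starts plugged in, pins 15 mm below the socket top. Grip the two x faces. Can stand on its pins.
- relay_yellow_2: yellow plug-in relay, 80 g (of the two yellow ones at most one is present). Cover 32 mm (x) x 36 mm (y), over two rows of brass pins 15 mm long, outer faces 26 mm apart in x. Pin tips to cover top is 52 or 58 mm: only measuring tells. Origin between the pin tips, z up. Starts plugged in, pins 15 mm below the socket top. Grip the two x faces. Can stand on its pins.
- relay_orange_1: orange plug-in relay, 80 g (of the two orange ones at most one is present). Cover 32 mm (x) x 36 mm (y), over two rows of brass pins 15 mm long, outer faces 26 mm apart in x. Pin tips to cover top is 52 or 58 mm: only measuring tells. Origin between the pin tips, z up. Starts plugged in, pins 15 mm below the socket top. Grip the two x faces. Can stand on its pins.
- relay_orange_2: orange plug-in relay, 80 g (of the two orange ones at most one is present). Cover 32 mm (x) x 36 mm (y), over two rows of brass pins 15 mm long, outer faces 26 mm apart in x. Pin tips to cover top is 52 or 58 mm: only measuring tells. Origin between the pin tips, z up. Starts plugged in, pins 15 mm below the socket top. Grip the two x faces. Can stand on its pins.
- board: black frame 150 mm (x) x 170 mm (y), fixed; origin at the centre of its underside. On it lies a green steel chassis plate (top 18 mm above the bench) with six grey sockets centred at x = -40 or 40 mm, y = -52, 0 or 52 mm in this frame; relays sit in any of them, with the board's yaw.
- socket_plane (a point): point above the board's centre at the height of the socket tops, on which the relays' covers rest: 36 mm above the bench
- leaf_plane (a point): point above the board's centre at leaf height, 30 mm above the bench. In each socket, at x = -13 and +13 mm from its centre, a brass leaf (springy sideways, a few mm) presses on the outer face of a pin row and holds it by about 11 N of friction; 9 mm of pin lie below the leaf. A relay turned about one leaf slides only the other row up, by 4.4 mm for 0.17 rad.
- board_lift (a joint): how far the chassis plate (about 1.4 kg, held down only by its weight, guided by studs) is raised off its frame, m: 0 to 0.012. A straight pull on a plugged relay takes about 22 N and raises it; rocking about one leaf, then the other (0.17 rad each way, four to six half-rocks) does not.
- datum_plate: flat stone measuring plate fixed to the bench, 130 mm (x) x 220 mm (y) x 20 mm; origin at the centre of its underside, top 20 mm above the bench.
- gauge: bridge height gauge, loose, 0.43 kg, starts standing on its pad. Two legs along its x, 102 mm overall, 66 mm apart inside (also between the feet), steel feet 80 mm long in y; aluminium beam 24 mm wide with its top 96 mm above the soles; on it a black square grip 20 x 20 mm, 34 mm high; a red sprung foot below. Origin at the centre between the soles, z up.
- gauge_grip (a point): point on the gauge's black grip to hold it by from above, 118 mm above the soles (its top is at 130 mm)
- gauge_foot (a joint): how far the gauge's sprung foot is pushed up, m: 0 (at rest) to 0.030. At rest its underside is 40 mm above the soles, so with the soles down on the datum plate astride a part, part height = 0.040 + this value. Soft spring, about 2 N at 18 mm.
- foot_tip (a point): centre of the underside of the gauge's red foot, 18 mm in diameter
- gauge_pad: black rubber pad 150 mm (x) x 110 mm (y) x 2 mm fixed to the bench, the gauge's parking place; origin at the centre of its underside.
- tray_green: green open tray, loose, 0.4 kg, 100 mm (x) x 150 mm (y) x 25 mm high outside, walls and floor 4 mm; origin at the centre of its underside.
- tray_red: red open tray, loose, 0.4 kg, 100 mm (x) x 150 mm (y) x 25 mm high outside, walls and floor 4 mm; origin at the centre of its underside.
- spray_can: blue can, 44 mm in diameter, 120 mm high, a bystander; origin under its centre
- screw_jar: jar of screws, 52 mm in diameter, 70 mm high, a bystander; origin under its centre

How it is judged:
By the outcome, as a careful person would: the job done as asked, in the order asked, and still so for the second after the job is handed in, with the robot touching nothing.
Of relay_blue_1, relay_blue_2 only 1 to 1 are there at a start; the rules pass over those that are not, and their reading is None.
Of relay_yellow_1, relay_yellow_2 only 1 to 1 are there at a start; the rules pass over those that are not, and their reading is None.
Of relay_orange_1, relay_orange_2, rod_offcut only 1 to 1 are there at a start; the rules pass over those that are not, and their reading is None.
At some moment in a run one of gauge, tray_green, tray_red may be knocked a few centimetres aside while the robot is not near it.
It also fails if it takes over 210 s, if anything falls off the work surface, if the arm or the gripper's body presses on something with over 40 N, if the wrist force passes 120 N, or if a joint passes its speed limit or range.

## Working session

There is one attempt and no reset: what is moved stays moved. The work goes in short steps, each a Python script; the robot and the scene stay as the last script left them, time stands still between calls to the robot, and variables do not carry over. Pictures are saved under pics/ and viewed, about 12 in all and at most 16, crops included, and the job is handed in when it is done.

```bash
ls; mkdir -p pics; python3 - <<'E'
from rig import robot
import cv2
for n in ["top","scene"]:
    im=robot.grab_frame(n); cv2.imwrite(f"pics/{n}0.png",cv2.cvtColor(im,cv2.COLOR_RGB2BGR))
    c=robot.camera_info(n); print(n,c)
print(robot.get_state())
E
```

```text
pics
top {'fx': 471.4454874091256, 'fy': 471.4454874091256, 'cx': 325.8251085968076, 'cy': 197.23476442640577, 'rvec': array([ 2.12051972, -2.10005369,  0.21870114]), 'tvec': array([0.03425401, 0.60731784, 1.41560458])}
scene {'fx': 440.8629583209642, 'fy': 440.8629583209642, 'cx': 320.4853964357191, 'cy': 199.90984530231958, 'rvec': array([ 1.88611123,  1.66114892, -0.61681598]), 'tvec': array([-0.12990445, -0.34590735,  1.55299473])}
{'time': 0.1, 'qpos': array([ 1.18452955,  0.41789527, -0.01030267,  1.61409698,  0.00468711,
        1.11069668, -0.05301388]), 'joint_vel': array([-3.79305427e-05, -1.72869606e-03,  9.40034762e-04, -3.68669767e-04,
        2.10127664e-03, -2.30639958e-03,  4.28262071e-05]), 'effort': array([ 1.03991391e-03, -8.52583051e+01,  6.39378168e-01, -4.26699543e+01,
       -4.89815441e-02,  1.64110103e-02,  6.09305835e-05]), 'ee_pos': array([ 0.2111253 , -0.58793094,  0.22390684]), 'tool_rot': array([[ 9.41158342e-01,  3.37965665e-01, -4.30378148e-04],
       [ 3.37965931e-01, -9.41157832e-01,  9.82228547e-04],
       [-7.30942402e-05, -1.06988574e-03, -9.99999425e-01]]), 'force': array([-0.01561695,  0.15506449,  0.46035923]), 'moment': array([-0.0318619 ,  0.01869279,  0.0158467 ]), 'opening': 0.09415574726893434}
```

View pics/top0.png

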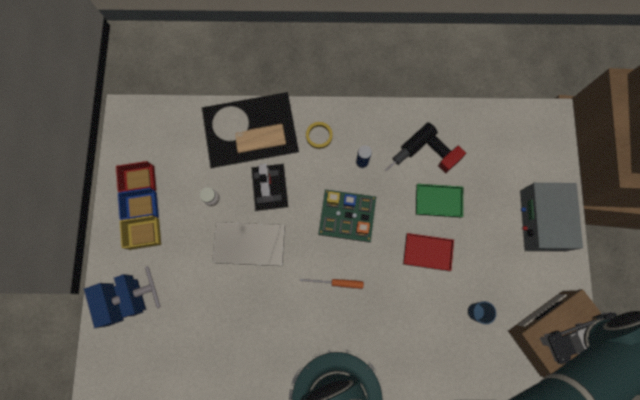

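View pics/scene0.png

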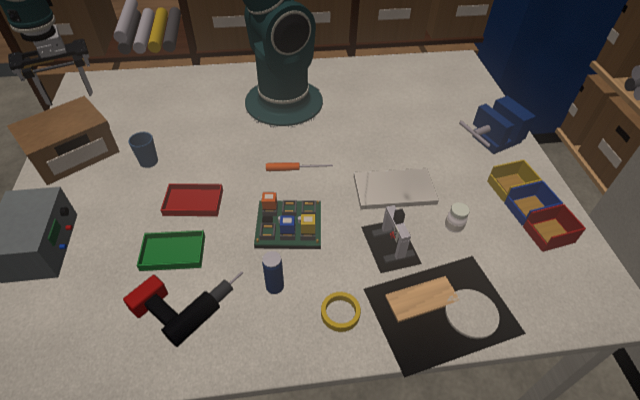

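```bash
python3 - <<'E'
import cv2
im=cv2.imread("pics/top0.png")
a=cv2.resize(im[140:280,200:400],None,fx=4,fy=4,interpolation=cv2.INTER_CUBIC)
cv2.imwrite("pics/c1.png",a)
E
cat > h.py <<'E'
import numpy as np, cv2
from rig import robot
def ray(n,uv,z,info=None):
    c=info or robot.camera_info(n); R=cv2.Rodrigues(c["rvec"])[0]; t=c["tvec"]
    uv=np.atleast_2d(uv).astype(float)
    d=np.c_[(uv[:,0]-c["cx"])/c["fx"],(uv[:,1]-c["cy"])/c["fy"],np.ones(len(uv))]@R
    o=-R.T@t; s=(z-o[2])/d[:,2]; return o+d*s[:,None]
def proj(P,c):
    return cv2.projectPoints(np.atleast_2d(P).astype(float),c["rvec"],c["tvec"],np.array([[c["fx"],0,c["cx"]],[0,c["fy"],c["cy"]],[0,0,1.]]),None)[0][:,0]
def down(a):
    "tool down, jaw axis (tool y) at world angle a"
    y=np.array([np.cos(a),np.sin(a),0]); z=np.array([0,0,-1.]); return np.c_[np.cross(y,z),y,z]
E
python3 - <<'E'
from h import *
P=lambda n,uv,z: print(n,ray("top",uv,z)[:,:2].round(3).tolist())
P("board",[[327,190],[377,196],[371,241],[319,235]],.018)
P("rel y,b,o",[[333,198],[350,200],[363,228]],.075)
P("green",[[415,184],[463,187],[462,217],[416,214]],.025)
P("red",[[406,234],[454,237],[451,270],[403,265]],.025)
P("datum",[[215,222],[285,223],[284,265],[213,263]],.02)
P("pad",[[251,167],[284,164],[288,207],[255,210]],.002)
P("can,jar",[[364,149],[209,190]],.1)
E
```

```text
board [[0.641, 0.037], [0.622, -0.125], [0.476, -0.104], [0.494, 0.061]]
rel y,b,o [[0.602, 0.018], [0.596, -0.035], [0.509, -0.075]]
green [[0.662, -0.248], [0.653, -0.403], [0.555, -0.395], [0.563, -0.249]]
red [[0.499, -0.215], [0.49, -0.367], [0.387, -0.352], [0.401, -0.203]]
datum [[0.532, 0.394], [0.531, 0.17], [0.398, 0.169], [0.402, 0.393]]
pad [[0.72, 0.29], [0.732, 0.18], [0.586, 0.163], [0.575, 0.27]]
can,jar [[0.755, -0.078], [0.619, 0.399]]
```

View pics/c1.png

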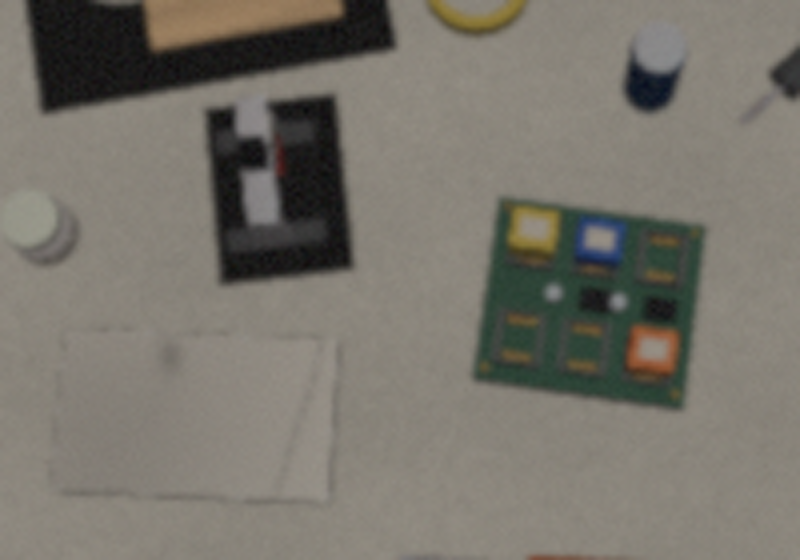

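```bash
python3 - <<'E'
from h import *
a=np.radians(-8.7)
q1=robot.ik([.558,-.033,.27],down(a)); q2=robot.ik([.558,-.033,.27],down(a+np.pi)); print(q1,q2)
for p in [(.558,-.033,.06),(.46,.28,.06),(.65,.22,.12),(.61,-.32,.05),(.44,-.28,.05)]:
    for s in (0,np.pi):
        r=robot.ik(p,down(a+s)); print(p,s,None if r is None else r.round(2))
E
```

```text
[ 0.52052067  0.31607109 -0.63630439  1.71034719  0.20101715  1.1812367
 -0.3207693 ] [ 0.82930257  0.44960457 -1.08244379  1.70178803  0.417065    1.2452821
  2.64046315]
(0.558, -0.033, 0.06) 0 [ 0.46  0.59 -0.58  1.89  0.44  0.8  -0.51]
(0.558, -0.033, 0.06) 3.141592653589793 [ 0.79  0.81 -1.09  1.88  0.86  1.01  2.31]
(0.46, 0.28, 0.06) 0 [ 0.1   0.68 -0.92  1.93  0.7   0.89 -1.33]
(0.46, 0.28, 0.06) 3.141592653589793 [ 0.21  0.78 -1.09  1.93  0.85  0.98  1.7 ]
(0.65, 0.22, 0.12) 0 [ 0.18  0.8  -0.87  1.51  0.64  1.14 -0.97]
(0.65, 0.22, 0.12) 3.141592653589793 [ 0.28  0.91 -1.09  1.51  0.83  1.24  2.07]
(0.61, -0.32, 0.05) 0 [ 0.65  0.74 -0.31  1.55  0.26  0.9   0.1 ]
(0.61, -0.32, 0.05) 3.141592653589793 [ 0.26  0.73  0.26  1.56 -0.23  0.88 -2.69]
(0.44, -0.28, 0.05) 0 [ 0.79  0.5  -0.35  1.99  0.26  0.69  0.13]
(0.44, -0.28, 0.05) 3.141592653589793 [ 0.33  0.49  0.22  2.01 -0.17  0.67 -2.64]
```

```bash
python3 - <<'E'
from h import *
a=np.radians(-8.7)
robot.move_ptp([.53,-.033,.27],down(a))
s=robot.get_state(); print(s["time"],s["ee_pos"],s["qpos"].round(2))
c=robot.camera_info("wrist"); im=robot.grab_frame("wrist")
np.save("w1.npy",c,allow_pickle=True)
R=cv2.Rodrigues(c["rvec"])[0]; print(-R.T@c["tvec"],R.round(2),c["fx"])
cv2.imwrite("pics/w1.png",cv2.cvtColor(im,cv2.COLOR_RGB2BGR))
E
```

```text
2.3917 [ 0.53001111 -0.03409015  0.26982613] [ 0.54  0.26 -0.63  1.78  0.17  1.16 -0.29]
[0.54194171 0.03905658 0.43028002] [[ 0.99 -0.15 -0.  ]
 [-0.15 -0.96  0.26]
 [-0.04 -0.25 -0.97]] 303.76756417987815
```

View pics/w1.png

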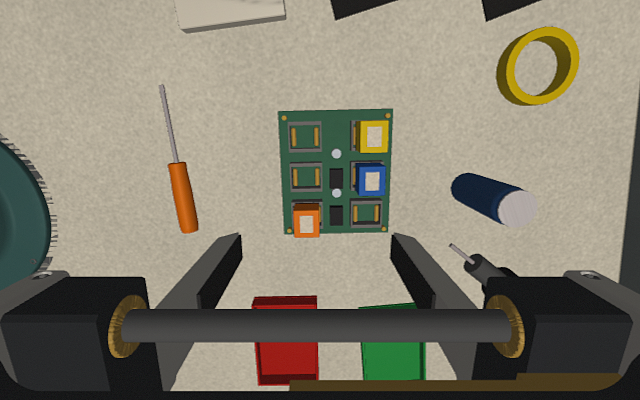

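```bash
python3 - <<'E'
import cv2
im=cv2.imread("pics/w1.png")
cv2.imwrite("pics/c2.png",cv2.resize(im[100:245,265:410],None,fx=4,fy=4,interpolation=cv2.INTER_CUBIC))
E
```

```text
(no output)
```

View pics/c2.png

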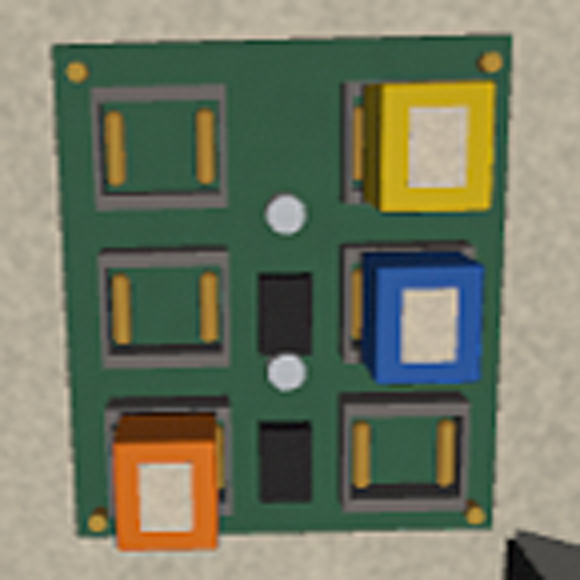

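```bash
python3 - <<'E'
from h import *
from scipy.optimize import least_squares
c=np.load("w1.npy",allow_pickle=True).item()
px=lambda l: np.array(l)/4.+[265,100]-.375
S={(-40,52):[(92,88),(228,86),(226,208),(98,210)],(-40,0):[(99,252),(228,248),(228,365),(104,368)],(40,-52):[(342,397),(467,395),(465,510),(343,512)]}
T={"y":((40,52),[(382,84),(495,82),(491,210),(380,213)]),"b":((40,0),[(375,266),(485,262),(479,382),(378,384)]),"o":((-40,-52),[(115,443),(217,443),(217,549),(118,549)])}
cor=px([(53,45),(512,36),(491,526),(79,536)])
L=[(-75,85),(75,85),(75,-85),(-75,-85)]
def world(p,x,y,z):
    C,s=np.cos(p[2]),np.sin(p[2]); return [p[0]+C*x-s*y,p[1]+s*x+C*y,z]
def res(p):
    r=[]
    for (x,y),v in S.items(): r.append(proj(world(p,x/1e3,y/1e3,.036),c)[0]-px(v).mean(0))
    return np.array(r)
f=least_squares(lambda p:res(p).ravel(),[.558,-.033,-.15]); print("sock",f.x.round(4),res(f.x).round(2).tolist())
P=ray("",cor,.018,c); print("corners mean",P.mean(0),[np.linalg.norm(P[i]-P[i-1]).round(4) for i in range(4)])
# board fit with corners
for k,(l,v) in T.items():
    for h in (.073,.079):
        W=[world(f.x,l[0]/1e3+dx*.016,l[1]/1e3+dy*.018,h) for dx,dy in((-1,1),(1,1),(1,-1),(-1,-1))]
        d=proj(W,c)-px(v); print(k,h,d.round(1).tolist(),(d-d.mean(0)).std().round(2))
    Q=ray("",px(v),.076,c); print(np.linalg.norm(Q[1]-Q[0]),np.linalg.norm(Q[2]-Q[3]),np.linalg.norm(Q[3]-Q[0]),np.linalg.norm(Q[2]-Q[1]))
# top view board check
for k,(l,v) in T.items(): print(k,world(f.x,l[0]/1e3,l[1]/1e3,0))
E
```

```text
sock [ 0.5583 -0.0289 -0.1313] [[-0.37, -0.53], [-0.03, 0.08], [0.43, 0.55]]
corners mean [ 0.55834111 -0.02932413  0.018     ] [np.float64(0.1689), np.float64(0.1487), np.float64(0.1679), np.float64(0.1481)]
y 0.073 [[-0.8, -1.0], [-0.8, -1.1], [-0.9, -0.9], [-0.8, -1.1]] 0.08
y 0.079 [[-0.1, -1.1], [0.5, -1.2], [0.2, -0.5], [-0.0, -0.6]] 0.27
0.03170559895272376 0.031969209853484636 0.03584785018358637 0.03553840348961058
b 0.073 [[0.3, -0.5], [0.1, -0.2], [0.5, -0.3], [-0.8, -0.2]] 0.37
b 0.079 [[1.0, 0.1], [1.2, 0.5], [1.6, 0.8], [-0.2, 0.9]] 0.51
0.03202733209632882 0.030171260669258685 0.03536145708515617 0.03584808430962222
o 0.073 [[-0.8, -0.7], [-0.1, -1.3], [0.5, -0.1], [-0.3, 0.5]] 0.57
o 0.079 [[-1.2, 0.6], [-0.1, 0.0], [0.5, 1.6], [-0.7, 2.2]] 0.75
0.030899142829465646 0.030701729349899568 0.034153676678627336 0.034151238451909476
y [np.float64(0.6047907453061755), np.float64(0.017404398455379645), 0]
b [np.float64(0.5979833601379307), np.float64(-0.034148094279416036), 0]
o [np.float64(0.511864447685385), np.float64(-0.07522768675537372), 0]
```

```bash
cat >> h.py <<'E'
B=np.array([.5583,-.0289]); YAW=-.133
REL={"b":(.040,0.),"y":(.040,.052),"o":(-.040,-.052)}
SLOT={"b":(.466,.3435),"y":(.466,.2815),"o":(.466,.2195)}
H=.039  # TCP above pin tips
def F(): return robot.get_state()["force"]
def relayxy(k):
    C,s=np.cos(YAW),np.sin(YAW); return B+np.array([[C,-s],[s,C]])@REL[k]
def up(z=.15,v=.25):
    p=robot.get_state()["ee_pos"]; robot.move_linear([p[0],p[1],z],v)
def rock(k,tilt=.15,seq=None):
    c=relayxy(k); R0=down(YAW); ex=np.array([np.cos(YAW),np.sin(YAW)])
    p=np.array([0,.021+H]); th=0.
    for side,target in (seq or [(1,tilt),(-1,-tilt),(1,tilt),(-1,0.)]):
        n=3; piv=np.array([side*.013,.030]); d=(target-th)/n
        for i in range(n):
            # tilt +: +x side goes down (rotation about +y)
            M=np.array([[np.cos(d),np.sin(d)],[-np.sin(d),np.cos(d)]]); p=piv+M@(p-piv); th+=d
            w=cv2.Rodrigues(np.array([-np.sin(YAW),np.cos(YAW),0])*th)[0]
            robot.move_linear([*(c+ex*p[0]),p[1]],.02,frame=w@R0)
        print(side,round(th,3),p.round(4),"F",F().round(1))
def grab(k):
    c=relayxy(k); robot.gripper_to(.055)
    robot.move_ptp([*c,.13],down(YAW)); robot.move_linear([*c,.021+H],.12)
    f0=F(); robot.gripper_to(.02); s=robot.get_state(); print(k,"opening",s["opening"],"dF",(s["force"]-f0).round(1),"t",s["time"])
def stand(k):
    x,y=SLOT[k]; robot.move_ptp([x,y,.13],down(0)); robot.move_linear([x,y,.066],.12)
    hit=robot.move_linear([x,y,.055],.02,threshold=3); z=robot.get_state()["ee_pos"][2]
    robot.gripper_to(.05); up(.13); print("stood",k,hit,z.round(4),"t",robot.get_state()["time"])
def snap(n,name,box=None,f=1):
    c=robot.camera_info(n); im=cv2.cvtColor(robot.grab_frame(n),cv2.COLOR_RGB2BGR)
    np.save("pics/%s.npy"%name,c,allow_pickle=True)
    if box: im=im[box[1]:box[3],box[0]:box[2]]
    cv2.imwrite("pics/%s.png"%name,cv2.resize(im,None,fx=f,fy=f,interpolation=cv2.INTER_CUBIC))
E
python3 - <<'E'
from h import *
grab("b"); rock("b")
c=relayxy("b"); f0=F()
hit=robot.move_linear([*c,.021+H+.020],.03,threshold=8)
print(hit,robot.get_state()["ee_pos"],F()-f0,robot.get_state()["opening"],robot.get_state()["time"])
snap("wrist","w2")
E
```

```text
b opening 0.031389499013036615 dF [-2.  -0.4  6.5] t 5.0917
1 0.15 [0.0046 0.0616] F [-1.5  0.1  1.9]
-1 -0.15 [-0.0055  0.0654] F [-1.3 -1.9  1.8]
1 0.15 [0.0058 0.0693] F [-12.7  -1.4  10.6]
-1 0.0 [-0.0003  0.0717] F [ 1.3 -0.6 -1.2]
False [ 0.59816169 -0.03425351  0.0801316 ] [-1.36528956  0.22478744 -0.35718914] 0.031855189110595275 9.0917
```

View pics/w2.png

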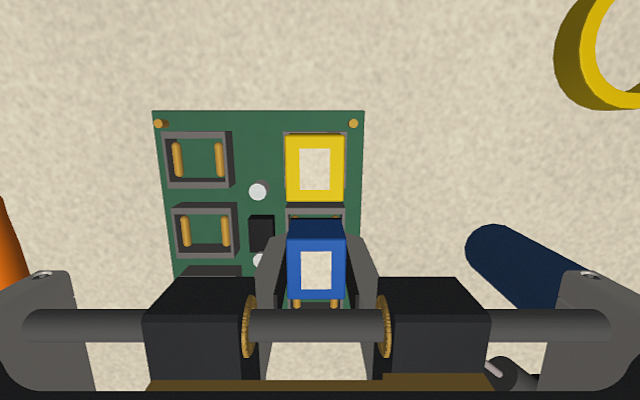

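```bash
python3 - <<'E'
from h import *
SEQ=[(1,.14),(-1,-.14),(1,.11),(-1,0.)]
up(.13); stand("b")
grab("y"); rock("y",seq=SEQ); f0=F()
c=relayxy("y"); hit=robot.move_linear([*c,.021+H+.030],.04,threshold=8); print(hit,(F()-f0).round(1))
if not hit:
    up(.13); stand("y"); snap("wrist","w3")
E
```

```text
stood b True 0.0592 t 13.0167
y opening 0.03169808334610374 dF [-0.9 -0.2  4.8] t 15.8917
1 0.14 [0.0043 0.0615] F [-2.3 -0.9  4.9]
-1 -0.14 [-0.0051  0.0651] F [ -0.8  -2.1 -13.3]
1 0.11 [0.0042 0.0685] F [-6.4 -3.3  6.1]
-1 -0.0 [-0.0002  0.0701] F [-10.8  -1.8  15.2]
True [ 10.2   3.1 -11.5]
```

```bash
python3 - <<'E'
from h import *
s=robot.get_state(); print(s["ee_pos"],s["force"].round(1),s["opening"])
c=relayxy("y"); hit=robot.move_linear([*c,s["ee_pos"][2]+.008],.02,threshold=6); print(hit,robot.get_state()["ee_pos"],F().round(1))
snap("wrist","w3")
E
```

```text
[0.60461211 0.01769038 0.07167754] [-0.6  1.3  3.7] 0.03192470615318311
False [0.60480178 0.01728019 0.07963624] [ 0.3 -0.4 -1.4]
```

View pics/w3.png

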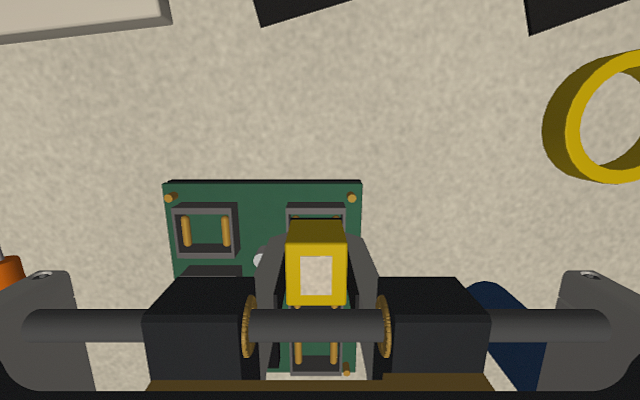

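```bash
python3 - <<'E'
from h import *
up(.13); stand("y")
grab("o"); rock("o")
c=relayxy("o"); hit=robot.move_linear([*c,.021+H+.022],.03); print(F().round(1),robot.get_state()["ee_pos"])
up(.13); stand("o")
robot.move_ptp([.466,.20,.25],down(0)); snap("wrist","w4"); print(robot.get_state()["time"])
snap("top","t4",(200,140,400,280),4)
E
```

```text
stood y True 0.0592 t 23.6833
o opening 0.032421740808801155 dF [-0.9 -1.4  5.4] t 26.575
1 0.15 [0.0046 0.0616] F [-0.2 -0.8  2.1]
-1 -0.15 [-0.0055  0.0654] F [ 0.1  0.7 -8.1]
1 0.15 [0.0058 0.0693] F [-13.5   0.2  19.7]
-1 0.0 [-0.0003  0.0717] F [ 0.2 -0.5 -1.3]
[-0.5 -0.4 -0.3] [ 0.5118785  -0.07521384  0.08208154]
stood o True 0.0592 t 34.1667
34.775
```

View pics/w4.png

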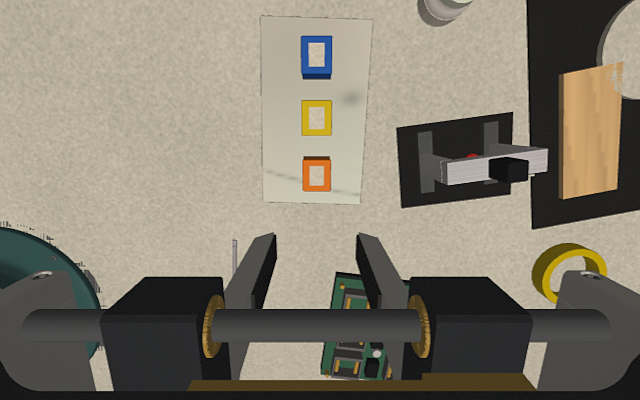

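```bash
python3 - <<'E'
from h import *
c=np.load("pics/w4.npy",allow_pickle=True).item()
print(ray("",[(508,162)],.132,c),ray("",[(316,56),(316,118),(316,176)],.075,c), ray("",[(261,15),(373,19),(361,204),(263,203)],.02,c))
robot.move_ptp([.655,.17,.27],down(.12)); snap("wrist","w5",(200,60,440,240),3)
E
```

```text
[[0.64158834 0.24077483 0.132     ]] [[0.46657328 0.34082895 0.075     ]
 [0.46653714 0.28067411 0.075     ]
 [0.46649988 0.21866078 0.075     ]] [[0.40394913 0.39466884 0.02      ]
 [0.531712   0.39050075 0.02      ]
 [0.52615302 0.17214256 0.02      ]
 [0.39622035 0.17358764 0.02      ]]
```

View pics/w5.png

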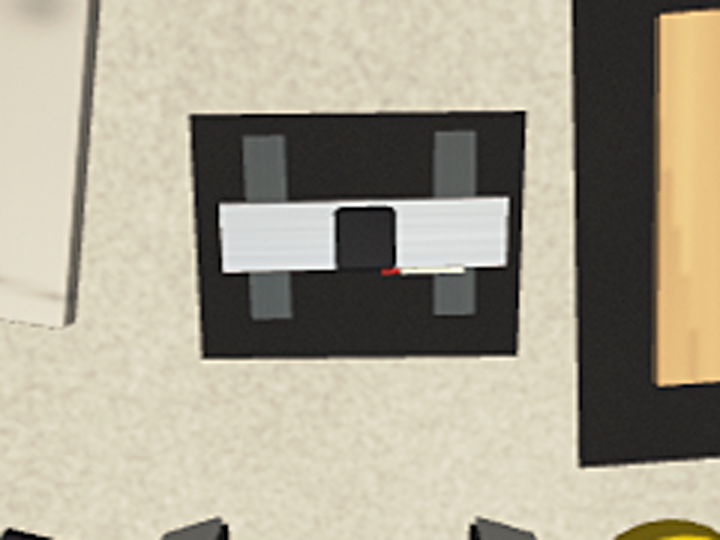

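```bash
python3 - <<'E'
from h import *
c=np.load("pics/w5.npy",allow_pickle=True).item()
px=lambda l: np.array(l)/3.+[200,60]-.33
b=ray("",px([(220,205),(508,198),(507,266),(222,272)]),.098,c)
print(b.round(4),b.mean(0),np.linalg.norm(b[1]-b[0]),np.linalg.norm(b[3]-b[0]))
m=(b[1]+b[2]-b[0]-b[3])/2; print("yaw",np.arctan2(m[1],m[0]))
print("grip",ray("",px([(336,208),(395,208),(395,270),(337,270)]),.132,c).mean(0))
pd=ray("",px([(190,115),(525,112),(517,355),(203,357)]),.002,c); m=(pd[1]+pd[2]-pd[0]-pd[3])/2; print("pad",pd.mean(0),np.arctan2(m[1],m[0]),np.linalg.norm(pd[1]-pd[0]),np.linalg.norm(pd[3]-pd[0]))
s=ray("",px([(244,136),(475,131),(475,314),(250,319)]),.006,c);print("feet",s.mean(0))
E
```

```text
[[0.6008 0.2359 0.098 ]
 [0.7012 0.2505 0.098 ]
 [0.7047 0.2272 0.098 ]
 [0.6035 0.2128 0.098 ]] [0.6525669  0.23160814 0.098     ] 0.10144962407939853 0.02332098581504387
yaw 0.14320526735002678
grip [0.65257432 0.23182313 0.132     ]
pad [0.65216407 0.22622583 0.002     ] 0.12852178777306136 0.14861568971871414 0.10859987999679109
feet [0.65249046 0.23156801 0.006     ]
```

```bash
cat >> h.py <<'E'
def gauge_on(k):
    x,y=SLOT[k]; robot.move_linear([x,y,.225],.25,frame=down(0)); f0=F()
    robot.move_linear([x,y,.160],.1); f1=F()
    hit=robot.move_linear([x,y,.1425],.03); f2=F()
    hit=robot.move_linear([x,y,.132],.015,threshold=7); s=robot.get_state(); f3=s["force"]
    robot.gripper_to(.032); robot.pause(.6); 
    print(k,hit,"z",s["ee_pos"].round(4),"Fz",f0[2].round(2),f1[2].round(2),f2[2].round(2),f3[2].round(2))
    snap("wrist","g_"+k)
    robot.gripper_to(.01); robot.move_linear([x,y,.225],.15)
E
python3 - <<'E'
from h import *
g=np.array([.6525,.2317])
robot.gripper_to(.045); robot.move_ptp([*g,.17],down(.14)); robot.move_linear([*g,.120],.1); f0=F()
robot.gripper_to(.01); s=robot.get_state(); print(s["opening"],(s["force"]-f0).round(1),s["time"])
robot.move_linear([*g,.225],.15); print(F()-f0)
gauge_on("b"); print(robot.get_state()["opening"],robot.get_state()["time"])
E
```

```text
0.019609022890123715 [-1.2 -0.3 -1.1] 37.6917
[ 0.01160347  0.5909565  -5.6273364 ]
b True z [0.466  0.3436 0.1377] Fz -4.53 -4.1 -3.88 4.93
0.020118535090572813 43.6833
```

View pics/g_b.png

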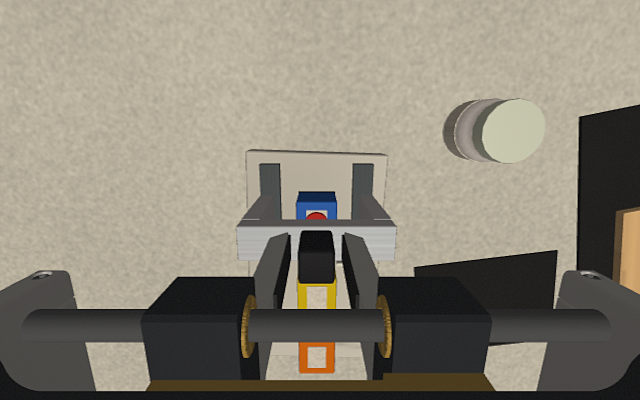

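```bash
python3 - <<'E'
from h import *
gauge_on("y"); gauge_on("o")
g=[.6525,.229]
robot.move_linear([*g,.225],.25,frame=down(.135)); robot.move_linear([*g,.130],.15)
print(robot.move_linear([*g,.114],.015,threshold=5),robot.get_state()["ee_pos"])
robot.gripper_to(.05); up(.2); 
robot.gripper_to(0)
for k in "oyb":
    x,y=SLOT[k]; robot.move_ptp([x,y,.13],down(0)); robot.move_linear([x,y,.104],.1)
    h=robot.move_linear([x,y,.086],.015,threshold=2.5); z=robot.get_state()["ee_pos"][2]; print(k,h,"height",z-.019-.020); up(.13)
print(robot.get_state()["time"],robot.get_state()["opening"])
robot.move_ptp([.45,-.15,.3],down(0)); snap("wrist","w6")
E
```

```text
y True z [0.4663 0.2817 0.1371] Fz -4.87 -3.55 -2.54 4.92
o True z [0.4662 0.2196 0.1365] Fz -4.56 -3.99 -3.56 4.87
True [0.65246973 0.22902108 0.11816035]
o True height 0.05225217815193478
y True height 0.05825305456093395
b True height 0.05224917563637531
63.2167 0.000299937641885454
```

View pics/w6.png

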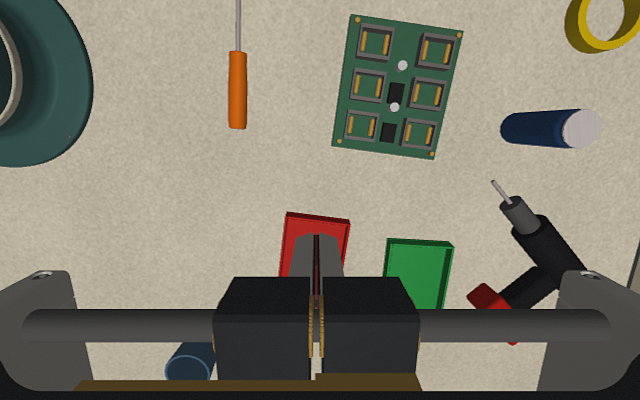

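```bash
cat >> h.py <<'E'
def tray(col,show=True):
    im=robot.grab_frame("top"); hsv=cv2.cvtColor(im,cv2.COLOR_RGB2HSV); h,s,v=cv2.split(hsv)
    m=((h>50)&(h<75) if col=="green" else (h<6)|(h>172))&(s>120)&(v>50)
    roi=np.zeros_like(m); roi[165:300,385:490]=1   # trays' part of the picture
    m=cv2.morphologyEx((m&roi).astype(np.uint8),cv2.MORPH_CLOSE,np.ones((3,3)))
    c=max(cv2.findContours(m,0,1)[0],key=cv2.contourArea)
    P=ray("top",cv2.boxPoints(cv2.minAreaRect(c)),.02); ctr=P.mean(0)[:2]
    e=[P[1]-P[0],P[2]-P[1]]; L=[np.linalg.norm(v) for v in e]; y=e[int(np.argmax(L))]
    y=y*np.sign(y[1]); yaw=np.arctan2(-y[0],y[1])
    print(col,ctr.round(4),"yaw",yaw.round(3),np.round(L,3)); return ctr,yaw
E
python3 - <<'E'
from h import *
robot.move_ptp([.466,.2,.2],down(0))
tray("green"); tray("red")
snap("top","t6",(200,140,480,280),2.8)
E
```

```text
green [ 0.6105 -0.3262] yaw -0.055 [0.093 0.146]
red [ 0.444  -0.2849] yaw -0.134 [0.097 0.15 ]
```

View pics/t6.png

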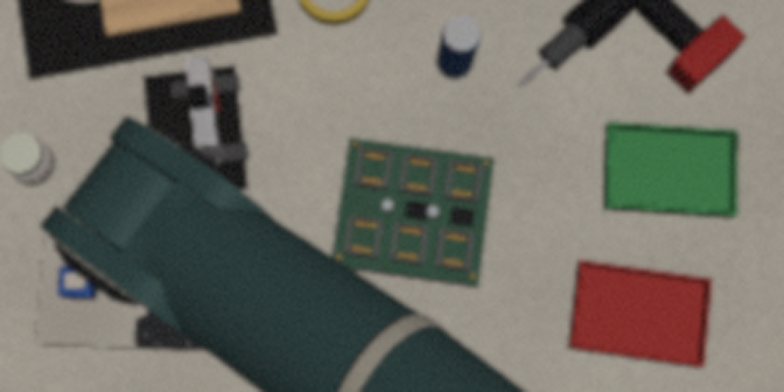

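```bash
cat >> h.py <<'E'
def sort(k,col,ly):
    x,y=SLOT[k]; robot.gripper_to(.05); robot.move_ptp([x,y,.13],down(0)); robot.move_linear([x,y,.0595],.12)
    robot.gripper_to(.02); o=robot.get_state()["opening"]; up(.13)
    c,a=tray(col); c=c+ly*np.array([-np.sin(a),np.cos(a)])
    robot.move_ptp([*c,.14],down(a)); o2=robot.get_state()["opening"]; robot.move_linear([*c,.055],.12)
    h=robot.move_linear([*c,.039],.02,threshold=3); z=robot.get_state()["ee_pos"][2]
    robot.gripper_to(.05); up(.14); print(k,"open",o.round(4),o2.round(4),h,"z",z.round(4),"t",robot.get_state()["time"])
E
python3 - <<'E'
from h import *
sort("b","green",.033); sort("y","red",0.)
sort("o","green",-.033)
robot.move_ptp([.6525,.16,.27],down(.13)); snap("wrist","w7",(200,60,440,240),3); snap("top","t7",(200,140,480,280),2.8)
print(robot.get_state()["time"])
E
```

```text
green [ 0.6105 -0.3262] yaw -0.057 [0.093 0.146]Traceback (most recent call last):
  File "<stdin>", line 2, in <module>
  File "h.py", line 71, in sort
    robot.gripper_to(.05); up(.14); print(k,"open",o.round(4),o2.round(4),h,"z",z.round(4),"t",robot.get_state()["time"])
                                                   ^^^^^^^
AttributeError: 'float' object has no attribute 'round'
```

```bash
sed -i 's/o.round(4),o2.round(4)/o,o2/' h.py; python3 - <<'E'
from h import *
print(robot.get_state()["ee_pos"])
sort("y","red",0.)
sort("o","green",-.033)
robot.move_ptp([.6525,.16,.27],down(.13)); snap("wrist","w7",(200,60,440,240),3); snap("top","t7",(200,140,480,280),2.8)
print(robot.get_state()["time"])
E
```

```text
[ 0.61200852 -0.2934397   0.14059922]
red [ 0.4443 -0.285 ] yaw -0.139 [0.097 0.151]
y open 0.03212584519502581 0.03225302850585375 True z 0.0437 t 83.275
green [ 0.6103 -0.3263] yaw -0.057 [0.093 0.146]
o open 0.03181465884907404 0.03157917346632144 True z 0.0439 t 91.5917
93.6333
```

View pics/w7.png

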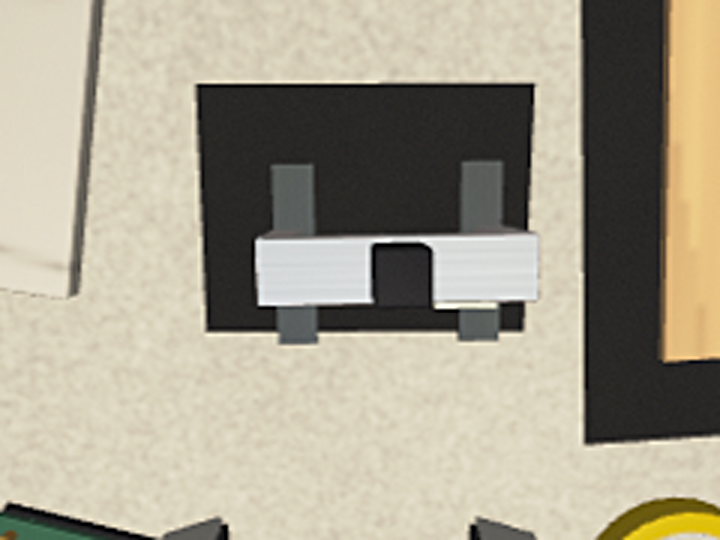

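View pics/t7.png

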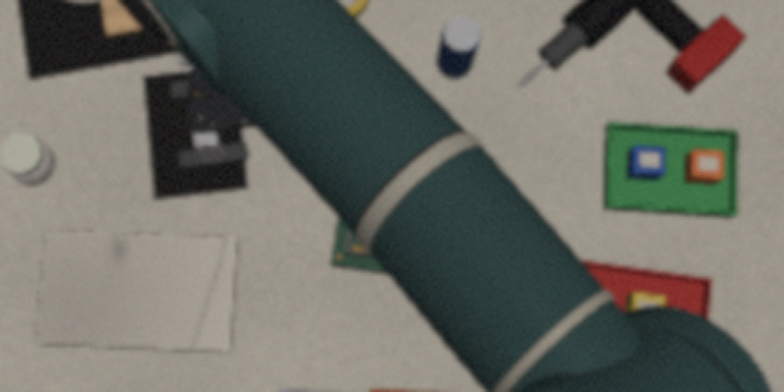

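```bash
python3 - <<'E'
from h import *
c=np.load("pics/w7.npy",allow_pickle=True).item()
px=lambda l: np.array(l)/3.+[200,60]-.33
b=ray("",px([(256,239),(537,234),(537,301),(259,305)]),.098,c); g=b.mean(0)[:2]
m=(b[1]+b[2]-b[0]-b[3])/2; a=np.arctan2(m[1],m[0])
f=ray("",px([(271,165),(503,161),(498,340),(279,344)]),.006,c).mean(0)
pd=ray("",px([(197,86),(534,85),(523,329),(207,331)]),.002,c).mean(0)
print(g,a,np.linalg.norm(b[1]-b[0]),f,pd, ray("",px([(372,245),(433,245),(433,305),(373,305)]),.132,c).mean(0))
assert np.linalg.norm(g-f[:2])<.006
robot.gripper_to(.05); robot.move_ptp([*g,.17],down(a)); f0=F(); robot.move_linear([*g,.121],.08); print(F()-f0)
robot.gripper_to(.01); print(robot.get_state()["opening"]); up(.14,.1)
t=[.6523,.227]
robot.move_linear([*t,.14],.15,frame=down(.13)); print(robot.move_linear([*t,.114],.015,threshold=5),robot.get_state()["ee_pos"])
robot.gripper_to(.05); up(.2); robot.move_ptp([.6525,.16,.27],down(.13)); snap("wrist","w8",(200,60,440,240),3)
robot.move_ptp([.45,.0,.35],down(0)); snap("scene","s8",(100,140,480,300),2)
print(robot.get_state()["time"])
E
```

```text
[0.66451028 0.20863307] 0.1438368056599002 0.10005272805142354 [0.66490057 0.20845948 0.006     ] [0.65225694 0.2259573  0.002     ] [0.66444661 0.20961817 0.132     ]
[-0.08230397  0.99219291 -0.65335299]
0.019973491059831542
True [0.65215774 0.2269878  0.12099976]
100.2833
```

View pics/w8.png

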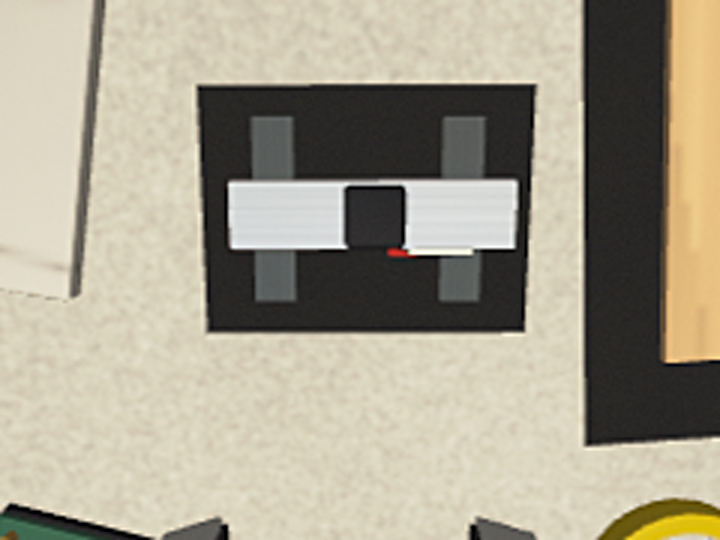

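View pics/s8.png

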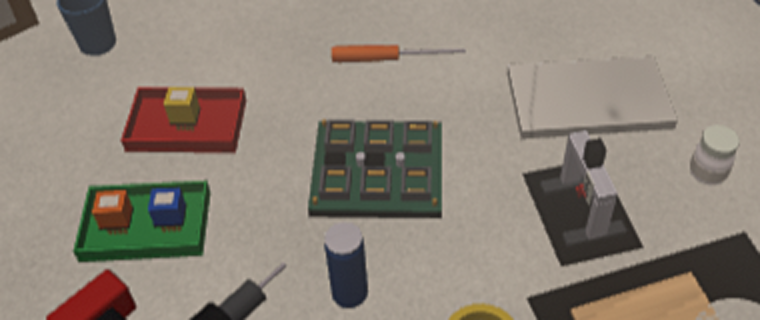

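The gauge is centred on its pad, with blue and orange in the green tray and yellow in the red one. The can and jar are where they started, so I'm handing in.

```bash
python3 -c "
from rig import robot
robot.sign_off()"
```

```text
the job is handed in; nothing more can be done
```

The job is done and handed in at about 100 s of the 210 s allowed.

**Freeing:** I rocked the blue, yellow and orange relays out of their sockets, four half-rocks each with at most 0.15 rad of tilt.

**Measuring:** I stood them on the stone plate and lowered the gauge astride each in the order blue, yellow, orange. Each time it landed on the plate and was released before I lifted it again. I could not read the gauge's foot directly, so I took the heights by a light touch with the closed gripper. They came out clearly apart:

| Relay | Height | Tray |
|---|---|---|
| Blue | 52.2 mm | green |
| Yellow | 58.3 mm | red |
| Orange | 52.3 mm | green |

**Gauge:** After I had parked it, the gauge was found about 2 cm aside with its feet over the pad's edge. I picked it up again and set it back in the middle.

**Last checks:** The final pictures show both feet of the gauge inside the pad, all three relays standing in their trays, and the can and jar apparently where they started.

**Uncertain:**
- **Chassis plate:** I never measured its lift. During the rocking, the highest upward pull read was about 13 N, on the yellow relay at the end of a half-rock. That is close to the plate's own weight of about 14 N.
- **Side and downward forces:** Readings reached about 13 N sideways and 20 N downward at the ends of some half-rocks. They vanished once the pins were clear.

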